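Lock a stop screw's lower nut with a jam nut

ROBOT

A 7-joint arm with a two-finger parallel gripper is mounted at the origin on a cart in front of the work surface, level with it; the furniture and walls round the work are solid. World frame = base frame: x ahead of the robot, y to its left, z up, the work surface at z = 0. Lengths are in mm, angles in degrees, forces in N, time in s.
With the tool pointing down it reaches from about 425 to 925 mm from the base axis. Payload 6.8 kg.
Tool frame: the origin (TCP) lies midway between the tips of the shut fingers; the grasp point (between the pads) lies 19 mm behind it; z points along the fingers, y is the direction in which the jaws open and shut (so a half turn about z gives the same grasp; the last joint's range is limited). The gripper opens to 88 mm and grips with 3 to 60 N. Pads are 20 mm wide; open, the fingers measure 115 mm over their backs; the gripper's body (75 mm by 178 mm) begins 61 mm behind the grasp point.
Start: joints at [68.176, 27.33, 1.283, 89.118, -0.659, 63.558, -4.761], TCP at [181.873, -650.054, 222.664] pointing down, gripper open.
Joint ranges: [-169.35, 169.35], [-19.33, 120.38], [-80.79, 83.38], [13.8, 139.57], [-78.32, 258.32], [9.67, 109.79], [-169.56, 169.56]. Speed limits (degrees/s): [136.94, 136.94, 180, 180, 180, 180, 180].

INTERFACE

Orientations are given as a 3x3 rotation matrix whose columns are the frame's x, y, z axes.
In Python, from plant import monitor, optics, env gives the robot as it stands. The module is installed in compiled form; this text tells all that it offers.
- The arm moves only by the tool servo_tool, never from a script. Its argument "series" is a list of rows, each a list of 6 numbers: the shift along the tool's x, y, z in mm, then the turn, a rotation vector about the tool's x, y, z in degrees. In form: [[x, y, z, ax, ay, az], ...]. A call has 1 to 20 rows; each row shifts and turns the commanded pose from where the row before left it, along the tool's axes as they then stand; what a row does not reach is not made up. A row lasts 1/8 s, in which the tool goes at most 62.5 mm and 10.7 degrees, less where a joint would pass 70% of its speed; a pose out of reach is approached as far as the arm can. A call is refused whole if a number of a shift passes 62.5 or a number of a turn 10.7, either way. A call with a gripper value outside its range is refused whole. "fingers" is the closure, from -1 (fully open) to 1 (shut), set as the call begins (left out, the last holds). The fingers move at their own pace and stop on an object; "squeeze" is the grip in N (left out, the last holds). Time passes only in rows, so rows that do not move let the fingers close. It gives the time, the measured TCP pose, the force and the opening at its end, in the units of the state.
- monitor.get_state(): the state, without advancing time (a new reading comes with each control period).
- optics.camera(name): name is "scene" or "top" or "wrist"; returns a dict with "img" (420x560x3 uint8, red, green, blue), "range_z" (420x560 float32, mm along the optical axis (not along the pixel's ray), 0 where there is no reading), "mtx" (3x3 intrinsics, pixels), "R" (3x3) and "t" (3): a world point X has camera coordinates R X + t. Camera axes: x right, y down, z forward; pixel columns grow to the right and rows downward; lengths in mm; the calibration is good to about 2 mm. A picture is of the moment at which its call begins.
- env.hand_in(): hands the job in, once; it reports no verdict.
The state is a dict: "t": time; "joint_positions": joint angles; "qd": joint speeds; "effort": joint torques, N m; "tcp_pos": TCP position; "eef_rot": TCP orientation; "ft_force": force on the tool from outside, world axes, zero at the start; "ft_torque": the same for the moment, N m; "grip_width": opening from 0.0 (shut) to 1.0 (fully open).
Only numpy, scipy, OpenCV 4.12 (cv2) and the standard library are available. Lean on these libraries where they do the work, as an engineer would, in place of code of your own. Each camera call takes 0.05 s, during which the arm holds its last target.

TASK

On the small blue stand, fit the loose steel spanner gently over the brass lower nut, lying flat with its handle between the two upright pins so that the nut cannot turn, and let go of it. Then tighten the red jam nut clockwise down onto the lower nut with a turning torque of 0.5 N m (no more than 0.57), without letting the lower nut turn out of its setting (the small play of the spanner is all right), and leave the spanner in place. Do not disturb the cups and the bottle standing round about.

Things in the scene. Friction and masses are not known exactly. Their poses are not given: they have to be found in the camera images.
- stand: Fixed blue stand bolted to the worktop, base plate 84 x 190 x 14 mm. Origin on the worktop, on the axis of its upright stud; z up; its +y runs from the stud towards the two pins. Where it stands and its yaw vary (within 0.45 rad of the world axes).
- nut (a point): Point of the stand on the stud axis, 32 mm above the worktop, where the middle of the fitted spanner's jaw belongs; axes as the stand's (it does not turn with the nut). Round it, an aluminium collar of 24 mm radius whose top is 26 mm above the worktop carries the jaw; the fitted spanner's handle points along this point's +y.
- rest (a point): Point of the stand 105 mm along its +y from the stud axis, on top of the aluminium rest (26 mm above the worktop), half-way between the two upright steel pins (10 mm thick, tops 49 mm above the worktop, 20 mm of free space between them). The spanner's handle lies on the rest between the pins; they stop it from turning.
- lower_turn (a joint): Angle of the lower nut on the stud in rad, 0 at its setting at the start, growing clockwise seen from above. It must stay within 0.3 rad of 0 (play of the fitted spanner lets it turn by up to 0.2). Unheld it slips round at about 0.35 N m.
- jam_turn (a joint): Jam nut's angle relative to the lower nut, rad, growing clockwise from above (tightening); starts at -0.1 to 0.1, can reach 2.2. Needs a steady 0.30 N m until it meets the washer at an unknown angle of 0.2 to 0.7; then the torque climbs by 1.2 N m per rad. Tight is 0.50 N m (0.17 rad further); 0.46 to 0.57 is good. It stays where left; its sinking is negligible.
- jam_grip (a point): Centre of the red jam nut's grip, on the stud axis, 68.5 mm above the worktop: a bar 27 mm long along this point's x, 13 mm thick along its y, 57 to 80 mm above the worktop, 3 mm of stud end on top; grip it across its thickness, turn it about the vertical. It drives the nut through a torsion spring (4 N m per rad), so the torque can be felt while it is held still; let go, it springs back.
- jam_nut: The red jam nut; its round knurled part below the grip is 27 mm wide, from 47 to 57 mm above the worktop. The origin lies on the stud axis on the worktop, z up; turns with the nut.
- washer: The dark lock washer of 25 mm diameter between the two nuts, 44.5 to 46.5 mm above the worktop; the origin lies on the stud axis on the worktop; turns with the lower nut.
- lower_nut: Brass lower nut, a hexagon 30 mm across flats, from 26.5 to 41 mm above the worktop, chamfered above that to 44.5 mm. Origin on the stud axis on the worktop; z up; two of its flats are parallel to its y, and at the start its axes are those of the stand. The washer and the jam nut above it are narrower (27 mm), so that the spanner passes over them from above.
- spanner: Loose open-ended steel spanner, 12 mm thick, 153 mm long, 0.16 kg, lying flat on the worktop at the start. Origin at the centre of the jaw on the underside; z up; +y runs from the jaw along the handle. The jaw is 32 mm wide between two straight prongs (along y, 52 mm over all, ends at y = -15 mm, throat at y = +19.5 mm).
- jaw (a point): Centre of the spanner's jaw, half-way up its thickness (6 mm above the underside).
- handle (a point): Grip point of the spanner's handle, half-way up its thickness, 62 mm from the jaw centre along +y, where the bar is straight, 16 mm wide and 12 mm thick; the handle's rounded end is at 138 mm. The centre of mass lies about 54 mm from the jaw centre.
- cup_yellow: Specimen cup with a yellow lid, 64 mm wide and 66 mm high, origin under its centre; leave it alone.
- cup_red: Specimen cup with a red lid, 58 mm wide and 66 mm high, origin under its centre; leave it alone.
- bottle_blue: White reagent bottle with a blue cap, 48 mm wide and 78 mm high, origin under its centre; leave it alone.
Mind the look-alikes: they are no part of the job. Of the things shaped like the stand, the blue one is meant.

How it is judged (in metres and radians):
On the way, in this order (a step that is already met when the one before it is completed fails the run):
1. the spanner lies flat over the lower nut with its handle between the pins, and is let go of (horizontal distance between jaw and nut below 0.005 m and z of jaw in the frame of nut between -0.0025 and 0.0025 m and x of handle in the frame of nut between -0.012 and 0.012 m and y of handle in the frame of nut above 0.04 m and angle between spanner's own z axis and vertical below 0.06 rad and contact force between the fingers and spanner below 0.2 N), for 0.3 s.
2. with the spanner holding the lower nut, the jam nut is tightened onto the washer (all of step 1 and contact force between washer and jam_nut above 4.6 N), for 0.2 s.
At the end, for the whole second after the job is handed in: Spanner flat and seated round the lower nut (jaw within 5 mm of the stud axis, 2.5 mm in height), handle between the pins; jam nut still clamped on the washer with over 4.6 N (tightened with over about 0.44 N m); lower nut within 0.3 rad of its setting; all at rest (horizontal distance between jaw and nut below 0.005 m and z of jaw in the frame of nut between -0.0025 and 0.0025 m and x of handle in the frame of nut between -0.012 and 0.012 m and y of handle in the frame of nut above 0.04 m and angle between spanner's own z axis and vertical below 0.06 rad and contact force between washer and jam_nut above 4.6 N and linear speed of spanner below 0.02 m/s and velocity of joint jam_turn between -0.05 and 0.05 rad/s and value of joint lower_turn between -0.3 and 0.3 rad); the robot touches nothing.
It fails at once if the jam nut is overtightened (washer load over 9.6 N, a torque of about 0.59 N m) (contact force between washer and jam_nut above 9.6 N).
It fails at once if the lower nut is turned more than 0.3 rad from its setting (value of joint lower_turn above 0.3 rad or value of joint lower_turn below -0.3 rad).
It fails at once if the spanner is rammed against the stand or the nuts with over 30 N (contact force between spanner and stand above 30 N).
It fails at once if a cup or the bottle is pushed more than 20 mm or tipped (distance of any of cup_yellow, cup_red, bottle_blue from where it was at the start of the episode above 0.02 m or angle between any of cup_yellow, cup_red, bottle_blue's own z axis and vertical above 0.3 rad).
It also fails if it takes over 67 s, if anything falls off the work surface, if the arm or the gripper's body presses on something with over 40 N, if the wrist force passes 120 N, or if a joint passes its speed limit or range.

## Working session

There is one attempt and no reset: what is moved stays moved. The work goes in short steps, Python scripts to look and compute and a tool call to move; the robot and the scene stay as the last step left them, time stands still between calls to the robot, and variables do not carry over. Pictures are saved under pics/ and viewed, and the job is handed in when it is done.

Besides the shell and the picture viewer there is one more tool, called as name(argument=value, ...) on one line, values as JSON. servo_tool: Moves the arm, as the interface text tells. Its arguments: {"type":"object","properties":{"series":{"type":"array","items":{"type":"array","items":{"type":"number"}}},"fingers":{"type":"number"},"squeeze":{"type":"number"}},"required":["series"]}

```bash
mkdir -p pics
cat > h.py <<'E'
import numpy as np, cv2
from plant import monitor, optics, env
def shot(n,f):
    c=optics.camera(n); cv2.imwrite(f'pics/{f}.png',c['img'][:,:,::-1]); np.savez(f'pics/{f}.npz',**c); return c
def onplane(c,uv,z):
    uv=np.atleast_2d(np.array(uv,float)); d=np.c_[uv,np.ones(len(uv))]@np.linalg.inv(c['mtx']).T@c['R']
    o=-c['R'].T@c['t']; s=(z-o[2])/d[:,2]; return o+d*s[:,None]
def load(f): return dict(np.load(f'pics/{f}.npz'))
def cloud(c):
    z=c['range_z'].astype(float); v,u=np.indices(z.shape); p=np.stack([u*z,v*z,z],-1)@np.linalg.inv(c['mtx']).T
    return (p-c['t'])@c['R']
E
python3 - <<'E'
from h import *
s=monitor.get_state(); print(s)
for n in('scene','top','wrist'):
    c=shot(n,n+'0'); print(n,-c['R'].T@c['t'],c['R'][2])
E
```

```text
{'t': 0.0, 'joint_positions': array([68.17748109, 27.37590562,  1.2811    , 89.17622089, -0.6586099 ,
       63.55799326, -4.76130745]), 'qd': array([-0.02836113,  0.05298202,  0.0209696 ,  0.05164254, -0.08908739,
       -0.05427829,  0.03311535]), 'effort': array([ 2.92241439e-04, -5.82847381e+01,  1.53576605e+00, -2.72606581e+01,
       -5.41074446e-02,  1.68763997e-02,  9.88406805e-05]), 'tcp_pos': array([ 181.66235247, -649.48375715,  221.69622889]), 'eef_rot': array([[ 9.63025334e-01,  2.69410130e-01, -6.22663217e-04],
       [ 2.69410810e-01, -9.63023876e-01,  1.68192128e-03],
       [-1.46512914e-04, -1.78748500e-03, -9.99998392e-01]]), 'ft_force': array([-1.10399542, -0.00470205, -0.31097251]), 'ft_torque': array([ 0.0259923 , -0.01999464, -0.0162539 ]), 'grip_width': 0.9999190780493471}
scene [ 41.75791481 747.55035558 741.07537789] [ 0.44801813 -0.70308204 -0.55222768]
top [ 322.52125607 -144.76817716 1430.07198214] [ 0.17505436  0.02112447 -0.98433212]
wrist [ 249.2685294  -631.03503316  384.13919967] [-0.25013502 -0.06897582 -0.9657509 ]
```

View pics/scene0.png

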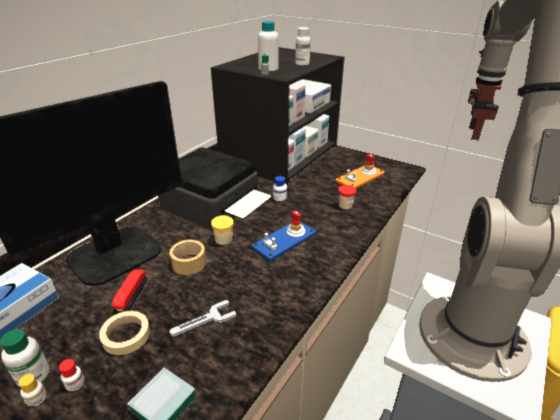

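View pics/top0.png

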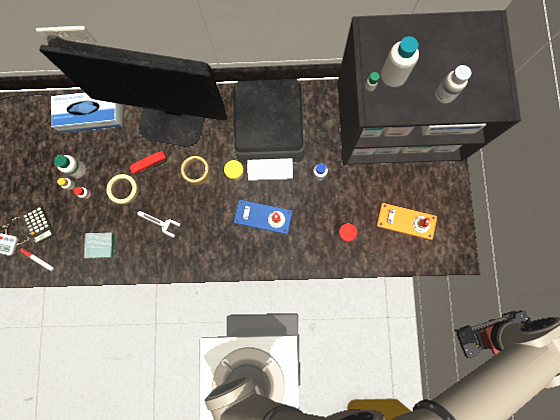

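View pics/wrist0.png

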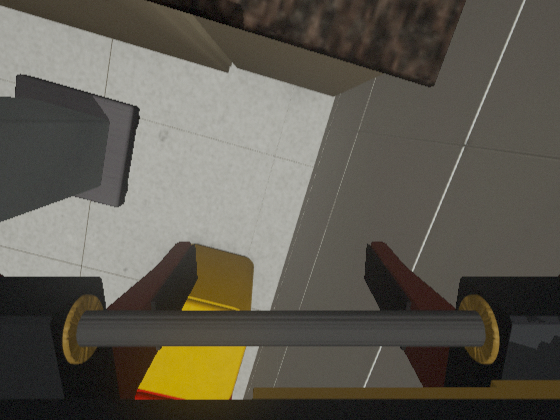

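The top view shows the blue stand with its stud near (277,218) and pins near (246,213). The spanner has its jaw near (172,227) and its handle end near (140,213). The orange stand near (407,221) is the decoy.

Run:
```python
from h import *
c=load('top0'); im=c['img']; hsv=cv2.cvtColor(im,cv2.COLOR_RGB2HSV)
m=cv2.inRange(hsv,(105,120,60),(125,255,255)); m[:, :230]=0; m[:,300:]=0; m[:195]=0;m[240:]=0
p=np.argwhere(m)[:,::-1].astype(np.float32)
r=cv2.minAreaRect(p); b=cv2.boxPoints(r); print('stand px',r); B=onplane(c,b,14); print(B.round(1)); print('c',B.mean(0),[np.linalg.norm(B[i]-B[i-1]) for i in range(4)])
i=cv2.resize(im[195:245,130:300],None,fx=4.7,fy=4.7,interpolation=cv2.INTER_CUBIC); cv2.imwrite('pics/topz.png',i[:,:,::-1])
for n,uv,z in [('jaw',(168,225.5),12),('hend',(139,212.5),12),('stud',(276,218),80),('cy',(233,170),66),('cr',(348,233),66),('bb',(320,171),78)]: print(n,onplane(c,uv,z).round(0))
# red grip
c=load('scene0'); i=cv2.resize(c['img'][200:350,160:340],None,fx=4.4,fy=4,interpolation=cv2.INTER_CUBIC); cv2.imwrite('pics/scz.png',i[:,:,::-1])
```

```text
stand px ((262.6072082519531, 216.28030395507812), (55.25541305541992, 24.07048797607422), 11.9761323928833)
[[ 528.8   40.8   14. ]
 [ 610.4   22.6   14. ]
 [ 564.  -162.6   14. ]
 [ 483.4 -142.9   14. ]]
c [546.66220288 -60.51627114  14.        ] [np.float64(189.1923160620487), np.float64(83.62268759262315), np.float64(191.02904207042084), np.float64(82.90453519405222)]
jaw [[525. 266.  12.]]
hend [[574. 368.  12.]]
stud [[ 529. -108.   80.]]
cy [[699.  32.  66.]]
cr [[ 474. -341.   66.]]
bb [[ 682. -259.   78.]]
```

View pics/topz.png

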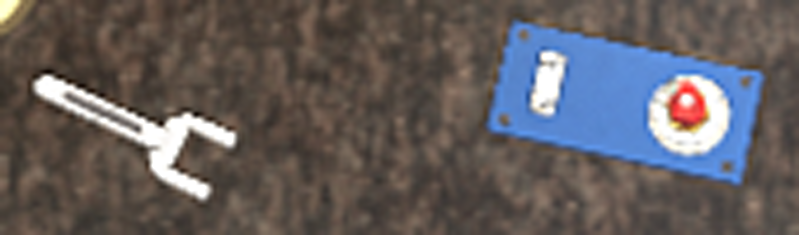

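View pics/scz.png

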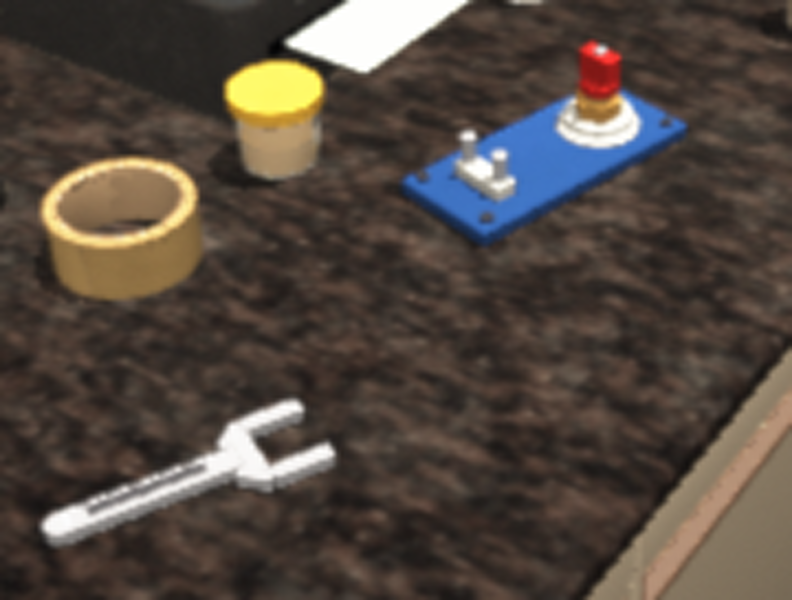

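servo_tool(series=[[20,-18,-2,0,0,0],[36,-33,-2,0,0,0],[38,-35,-2,0,0,0],[38,-35,-2,0,0,0],[38,-35,-2,0,0,0],[38,-35,-2,0,0,0],[38,-35,-2,0,0,0],[38,-35,-2,0,0,0],[38,-35,-2,0,0,0],[38,-35,-2,0,0,0],[38,-35,-2,0,0,0],[38,-35,-2,0,0,0],[38,-35,-2,0,0,0],[36,-33,-2,0,0,0],[0,0,0,0,0,-10],[0,0,0,0,0,-10],[0,0,0,0,0,-10],[0,0,0,0,0,-10],[0,0,0,0,0,-10],[0,0,0,0,0,-10]])

```text
t: 2.65
tcp_pos: [546.4, -61.1, 250.4]
eef_rot: [[0.243, 0.97, -0.001], [0.97, -0.243, -0.0], [-0.0, -0.001, -1.0]]
ft_force: [-0.1, -0.5, -0.4]
grip_width: 0.995
```

Run:
```python
from h import *
c=shot('wrist','w1'); s=monitor.get_state(); print(s['t'],s['tcp_pos'],s['eef_rot'].round(3),s['joint_positions'].round(0),s['ft_torque'],c['mtx'])
```

```text
2.7 [546.38973314 -61.14841701 250.37772267] [[ 0.236  0.972 -0.001]
 [ 0.972 -0.236 -0.   ]
 [-0.    -0.001 -1.   ]] [ 25.  17. -30. 103.   9.  63. -22.] [-0.02273027 -0.07510325  0.01741369] [[336.3692594    0.         280.43062775]
 [  0.         336.3692594  210.95459654]
 [  0.           0.           1.        ]]
```

View pics/w1.png

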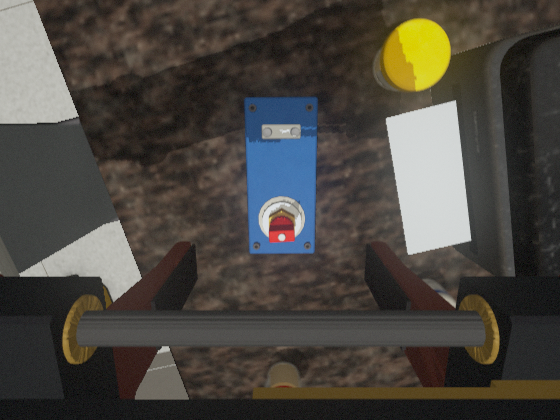

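The wrist view shows the stand upright in the image: collar near (282,220), stud end near (281,238), pins near (267,132) and (295,131), and the plate corners.

Run:
```python
from h import *
c=load('w1'); im=c['img']; hsv=cv2.cvtColor(im,cv2.COLOR_RGB2HSV)
m=cv2.inRange(hsv,(105,120,40),(125,255,255)); m2=np.zeros_like(m); m2[90:260,235:330]=m[90:260,235:330]
p=np.argwhere(m2)[:,::-1].astype(np.float32); r=cv2.minAreaRect(p); b=cv2.boxPoints(r)
B=onplane(c,b,14); print(B.round(1),'c',B.mean(0).round(1),[np.linalg.norm(B[i]-B[i-1]).round(1) for i in range(4)])
i=np.argsort(b[:,1]); d=B[i[:2]].mean(0)-B[i[2:]].mean(0); print('yaw of +y',np.degrees(np.arctan2(-d[0],d[1])))
z=cv2.resize(im[90:260,235:330],None,fx=3.5*2,fy=3.5*1,interpolation=cv2.INTER_CUBIC)
z=cv2.resize(im[185:260,240:325],None,fx=8,fy=8,interpolation=cv2.INTER_CUBIC); cv2.imwrite('pics/w1z.png',z[:,:,::-1])
z=cv2.resize(im[110:150,240:325],None,fx=8,fy=8,interpolation=cv2.INTER_CUBIC); cv2.imwrite('pics/w1p.png',z[:,:,::-1])
```

```text
[[ 529.4   41.8   14. ]
 [ 609.    21.8   14. ]
 [ 568.4 -161.9   14. ]
 [ 478.4 -139.3   14. ]] c [546.3 -59.4  14. ] [np.float64(188.2), np.float64(82.1), np.float64(188.2), np.float64(92.7)]
yaw of +y -14.095219309383477
```

View pics/w1z.png

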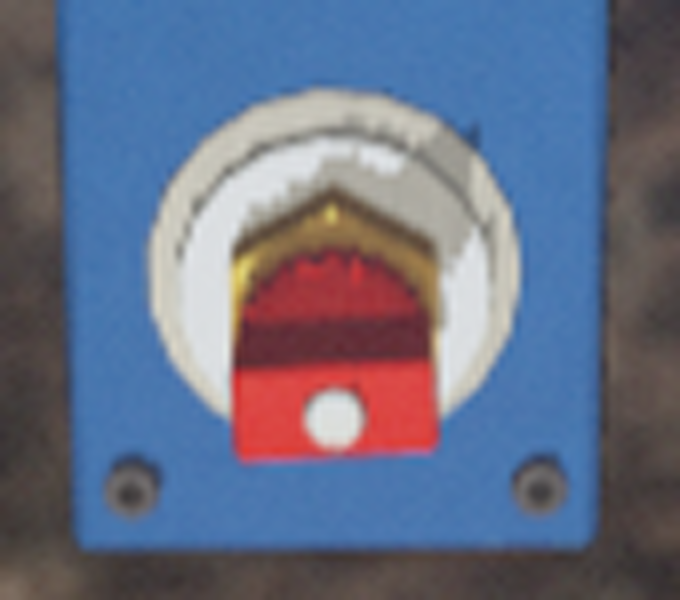

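View pics/w1p.png

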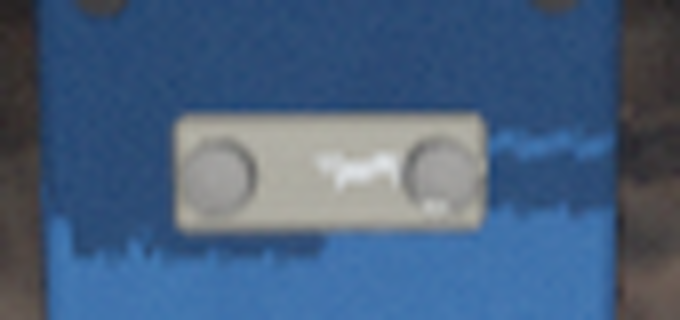

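Run:
```python
from h import *
c=load('w1')
f=lambda x,y,x0,y0:(x0+(x+.5)/8-.5,y0+(y+.5)/8-.5)
st=onplane(c,f(334,418,240,185),83)[0]
p1=onplane(c,f(217,178,240,110),49)[0];p2=onplane(c,f(440,178,240,110),49)[0]
print(st,p1,p2,np.linalg.norm(p1-p2)); pm=(p1+p2)/2; d=pm-st; print('dist',np.hypot(*d[:2]),'yaw',np.degrees(np.arctan2(-d[0],d[1])))
e=p2-p1; print('yaw from pins',np.degrees(np.arctan2(e[1],e[0])))
g=onplane(c,[f(235,462,240,185),f(437,455,240,185)],80); e=g[1]-g[0]; print('bar',g,np.linalg.norm(e),np.degrees(np.arctan2(e[1],e[0])))
# bolt holes at z14
h=onplane(c,[f(132,488,240,185),f(540,488,240,185),f(100,-2,240,110),f(553,-2,240,110)],14);print(h)
e=h[2]+h[3]-h[0]-h[1];print('yaw holes',np.degrees(np.arctan2(-e[0],e[1])))
P=cloud(c)
for u,v in[(281,237),(267,132),(281,132),(262,205)]: print(P[v,u])
```

```text
[ 535.46974666 -106.074502     83.        ] [546.09024466  -0.5611346   49.        ] [574.56262716  -7.7115667   49.        ] 29.356519626492336
dist 104.92493364561724 yaw -13.703632303436207
yaw from pins -14.097470939952952
bar [[ 521.1207394  -109.86800056   80.        ]
 [ 547.08342371 -115.37831594   80.        ]] 26.540997568448475 -11.982635277123933
[[ 495.92693716 -133.34531991   14.        ]
 [ 558.38384025 -149.02173896   14.        ]
 [ 534.66616921   26.80265801   14.        ]
 [ 597.01351454   11.14346125   14.        ]]
yaw holes -13.579211976434216
[ 535.1105044  -106.17496526   83.05842   ]
[546.3355956   -0.8393504   48.45524052]
[560.52374631  -5.08202863  28.20625859]
[516.79496808 -84.13804235  14.06771056]
```

servo_tool(series=[[25,-6,0,0,0,0],[44,-10,0,0,0,0],[48,-11,0,0,0,0],[48,-11,0,0,0,0],[48,-11,0,0,0,0],[48,-11,0,0,0,0],[48,-11,-5,0,0,0],[40,-9,-10,0,0,6],[24,-5,-5,0,0,6],[0,0,0,0,0,0],[0,0,0,0,0,0]])

```text
t: 4.08
tcp_pos: [559.6, 319.8, 270.0]
eef_rot: [[0.445, 0.896, -0.001], [0.896, -0.445, -0.001], [-0.002, 0.0, -1.0]]
ft_force: [0.8, 0.7, 0.0]
grip_width: 0.999
```

Run:
```python
from h import *
c=shot('wrist','w2'); s=monitor.get_state(); print(s['t'],s['tcp_pos'],s['eef_rot'].round(3),s['joint_positions'].round(0),s['ft_torque'])
```

```text
4.125 [559.70441626 319.424056   270.09418623] [[ 0.445  0.895 -0.   ]
 [ 0.895 -0.445 -0.001]
 [-0.002  0.    -1.   ]] [-11.  26. -33.  89.  15.  70. -74.] [-0.03581969 -0.03457003  0.03522818]
```

View pics/w2.png

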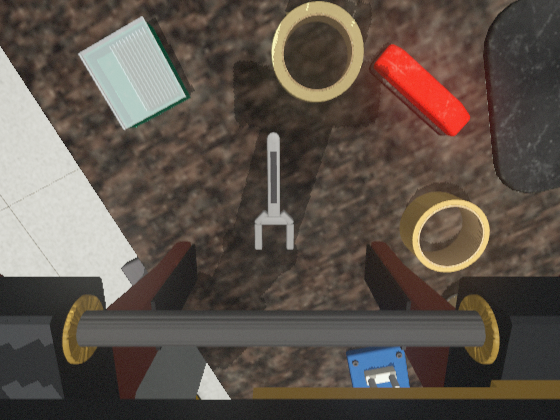

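The wrist view shows the spanner: handle end near (273,133), throat near (275,217), prong ends near (258,249) and (290,249).

Run:
```python
from h import *
c=load('w2'); im=c['img']; 
z=cv2.resize(im[125:258,240:310],None,fx=4.5,fy=4.5,interpolation=cv2.INTER_CUBIC); 
g=im.min(2).copy(); m=np.zeros_like(g); m[125:258,240:310]=(g[125:258,240:310]>90)*255
mm=cv2.resize(m[125:258,240:310],None,fx=4.5,fy=4.5,interpolation=0)
cv2.imwrite('pics/w2z.png',np.hstack([z[:,:,::-1],cv2.merge([mm]*3)]))
# subpixel edges per row: threshold crossing
def edges(row,th=90):
    r=g[row].astype(float); on=np.where(r[240:310]>th)[0]+240
    if len(on)<2: return None
    a,b=on[0],on[-1]; A=a-(r[a]-th)/(r[a]-r[a-1]); Bq=b+(r[b]-th)/(r[b]-r[b+1]); return A,Bq
for v in range(128,254,3): 
    e=edges(v)
    if e:
        w=onplane(c,[(e[0],v),(e[1],v)],12); print(v,np.round(e,1),'w',np.linalg.norm(w[1]-w[0]).round(1),w.mean(0).round(1))
```

```text
134 [268.4 277.7] w 11.4 [575.2 372.1  12. ]
137 [266.7 279.3] w 15.4 [573.5 368.9  12. ]
140 [266.4 279.5] w 16.1 [571.9 365.7  12. ]
143 [266.4 279.5] w 16.1 [570.3 362.5  12. ]
146 [266.4 279.5] w 16.1 [568.7 359.3  12. ]
149 [266.4 279.5] w 16.2 [567. 356.  12.]
152 [266.5 279.5] w 16.1 [565.4 352.7  12. ]
155 [266.6 279.5] w 16.0 [563.8 349.4  12. ]
158 [266.7 279.5] w 15.9 [562.2 346.1  12. ]
161 [266.7 279.5] w 16.0 [560.5 342.8  12. ]
164 [266.7 279.5] w 16.0 [558.9 339.4  12. ]
167 [266.8 279.5] w 15.9 [557.2 336.1  12. ]
170 [267.  279.5] w 15.7 [555.7 332.7  12. ]
173 [267.  279.5] w 15.7 [554.  329.3  12. ]
176 [267.1 279.6] w 15.7 [552.3 325.9  12. ]
179 [267.1 279.6] w 15.8 [550.6 322.5  12. ]
182 [267.2 279.6] w 15.8 [548.9 319.   12. ]
185 [267.2 279.6] w 15.7 [547.2 315.6  12. ]
188 [267.2 279.6] w 15.7 [545.5 312.1  12. ]
191 [267.3 279.6] w 15.7 [543.8 308.6  12. ]
194 [267.3 279.6] w 15.7 [542.  305.1  12. ]
197 [267.3 279.6] w 15.8 [540.2 301.6  12. ]
200 [267.3 279.6] w 15.9 [538.5 298.1  12. ]
203 [267.3 279.7] w 15.9 [536.7 294.5  12. ]
206 [267.3 279.6] w 15.9 [534.9 291.   12. ]
209 [267.3 279.6] w 15.9 [533.1 287.4  12. ]
212 [261.5 286. ] w 31.8 [531.6 283.6  12. ]
215 [258.7 288.8] w 39.1 [529.8 280.1  12. ]
218 [255.9 291.9] w 46.8 [528.1 276.4  12. ]
221 [254.2 293.3] w 51.1 [526.1 272.8  12. ]
224 [254.2 293.4] w 51.3 [524.4 269.1  12. ]
227 [253.9 293.6] w 52.0 [522.4 265.4  12. ]
230 [254.1 293.6] w 51.9 [520.7 261.7  12. ]
233 [254.2 293.6] w 51.9 [518.9 258.   12. ]
236 [254.3 293.7] w 52.0 [517.1 254.2  12. ]
239 [254.3 293.5] w 51.8 [515.1 250.5  12. ]
242 [254.3 293.5] w 52.1 [513.2 246.7  12. ]
245 [254.3 293.4] w 52.1 [511.3 242.9  12. ]
248 [254.5 293.1] w 51.4 [509.2 239.2  12. ]
```

View pics/w2z.png

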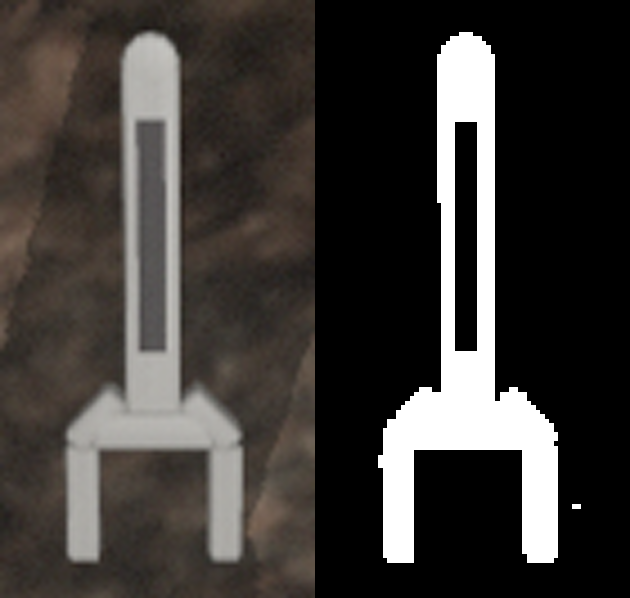

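Run:
```python
from h import *
c=load('w2'); g=c['img'].min(2).astype(float)
def cross(col0,col1,v0,v1,th=90):
    p=g[:,col0:col1].mean(1)
    for v in range(v0,v1):
        if (p[v]-th)*(p[v+1]-th)<=0: return v+(p[v]-th)/(p[v]-p[v+1])
pe=np.mean([cross(256,260,244,254),cross(288,291,244,254)]); th=cross(266,280,218,230); he=cross(272,274,126,140)
print(pe,th,he)
L=[]
for v in range(140,208,2):
    r=g[v]; on=np.where(r[240:310]>90)[0]+240; a,b=on[0],on[-1]
    L.append(((a-(r[a]-90)/(r[a]-r[a-1])+b+(r[b]-90)/(r[b]-r[b+1]))/2,v))
W=onplane(c,L,12); vx,vy,_,_=cv2.fitLine(W[:,:2].astype(np.float32),cv2.DIST_L2,0,.01,.01).ravel(); d=np.array([vx,vy]); d*=np.sign(d[1]); o=W[:,:2].mean(0)
print('dir',d,'yaw',np.degrees(np.arctan2(-d[0],d[1])))
f=lambda v,u:(onplane(c,(u,v),12)[0,:2]-o)@d
j=np.array([f(pe,274)+15,f(th,274)-19.5,f(he,273)-138]); print('jaw s est',j)
J=o+d*np.median(j); print('jaw',J,'handle',J+62*d)
# stand in tool frame for reference
s=monitor.get_state(); R=s['eef_rot']; H=J+62*d
print('delta in tool',R.T@(np.r_[H,0]-np.r_[s['tcp_pos'][:2],0]), 'range z handle',cloud(c)[180,269])
```

```text
249.37739630262544 224.5897435897436 131.61325966850828
dir [0.44248518 0.89677584] yaw -26.26255
jaw s est [-87.18424858 -87.00143289 -86.99624226]
jaw [515.23556077 250.94823321] handle [542.6696428  306.54833468]
delta in tool [-19.11439155  -9.51877117   0.02715686] range z handle [544.9707126  323.58387876  10.75556163]
```

servo_tool(series=[[-10,-5,25,0,0,0],[-9,-4.5,50,0,0,0],[0,0,55,0,0,0],[0,0,55,0,0,0],[0,0,40,0,0,0],[0,0,20,0,0,0],[0,0,10,0,0,0],[0,0,5,0,0,0],[0,0,3,0,0,0],[0,0,2,0,0,0],[0,0,0,0,0,0],[0,0,0,0,0,0]])

```text
t: 5.62
tcp_pos: [542.7, 308.5, 6.0]
eef_rot: [[0.444, 0.896, 0.0], [0.896, -0.444, 0.0], [0.0, 0.0, -1.0]]
ft_force: [0.3, 1.0, 0.0]
grip_width: 0.998
```

Run:
```python
from h import *
s=monitor.get_state(); print(s['t'],s['tcp_pos'],s['ft_force'],s['eef_rot'].round(4))
```

```text
5.625 [542.68515123 308.52291162   5.97982904] [0.32195436 0.98986114 0.0082649 ] [[ 4.441e-01  8.960e-01  5.000e-04]
 [ 8.960e-01 -4.441e-01  2.000e-04]
 [ 4.000e-04  3.000e-04 -1.000e+00]]
```

servo_tool(series=[[-1.5,0,2,0,0,0],[0,0,1,0,0,0],[0,0,0,0,0,0]])

```text
t: 6.0
tcp_pos: [541.8, 307.0, 2.5]
eef_rot: [[0.444, 0.896, -0.0], [0.896, -0.444, -0.0], [-0.0, -0.0, -1.0]]
ft_force: [-0.4, 0.1, 0.5]
grip_width: 1.0
```

servo_tool(series=[[0,0,0,0,0,0],[0,0,0,0,0,0],[0,0,0,0,0,0],[0,0,0,0,0,0],[0,0,0,0,0,0],[0,0,0,0,0,0]], fingers=1, squeeze=25)

```text
t: 6.75
tcp_pos: [541.8, 307.0, 2.7]
eef_rot: [[0.444, 0.896, -0.0], [0.896, -0.444, -0.0], [-0.0, -0.0, -1.0]]
ft_force: [-0.3, -0.5, 0.6]
grip_width: 0.356
```

Run:
```python
from h import *
s=monitor.get_state(); print(s['t'],s['tcp_pos'],s['ft_force'],s['eef_rot'].round(4),s['grip_width']*88)
```

```text
6.75 [541.81560547 307.04458664   2.65327107] [-0.29033668 -0.51333084  0.55232341] [[ 0.4442  0.8959 -0.    ]
 [ 0.8959 -0.4442 -0.    ]
 [-0.     -0.     -1.    ]] 31.34064553544267
```

Still closing; wait, then lift a little.

servo_tool(series=[[0,0,0,0,0,0],[0,0,0,0,0,0],[0,0,0,0,0,0],[0,0,0,0,0,0],[0,0,0,0,0,0]])

```text
t: 7.38
tcp_pos: [541.9, 307.0, 2.7]
eef_rot: [[0.444, 0.896, 0.0], [0.896, -0.444, -0.0], [0.0, 0.0, -1.0]]
ft_force: [0.2, 0.9, -0.3]
grip_width: 0.176
```

servo_tool(series=[[0,0,-5,0,0,0],[0,0,-20,0,0,0],[0,0,-30,0,0,0],[0,0,-40,0,0,0],[0,0,-30,0,0,0],[0,0,-10,0,0,0],[0,0,0,0,0,0]])

```text
t: 8.25
tcp_pos: [542.0, 307.1, 138.3]
eef_rot: [[0.444, 0.896, 0.001], [0.896, -0.444, 0.0], [0.001, 0.001, -1.0]]
ft_force: [-0.2, 0.0, -2.0]
grip_width: 0.179
```

Run:
```python
from h import *
s=monitor.get_state(); print(s['t'],s['tcp_pos'],s['ft_force'],s['ft_torque'],s['eef_rot'].round(4),s['grip_width']*88); shot('wrist','w3')
```

```text
8.25 [542.00716247 307.0963756  138.32811759] [-0.22898689  0.02089946 -1.95736471] [-0.09201594 -0.02126917 -0.0345491 ] [[ 4.442e-01  8.959e-01  1.100e-03]
 [ 8.959e-01 -4.442e-01  4.000e-04]
 [ 9.000e-04  8.000e-04 -1.000e+00]] 15.76252023196506
```

View pics/w3.png

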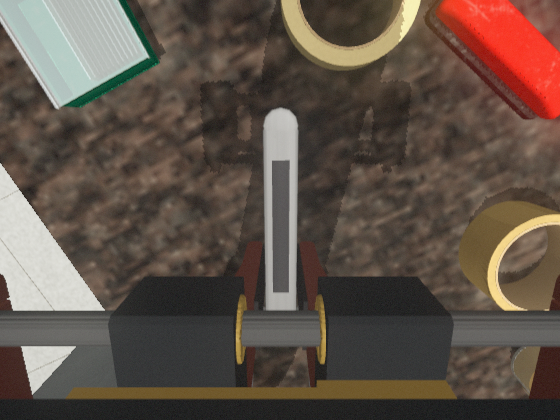

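The spanner is held, handle end near (281,110). I'll check the hand-eye bias and its pitch.

Run:
```python
from h import *
c=load('w3'); g=c['img'].min(2).astype(float); s=monitor.get_state(); T=s['tcp_pos'];R=s['eef_rot']
zt=T[2]-2.65+12
L=[]
for v in range(125,225,4):
    r=g[v]; on=np.where(r[255:308]>100)[0]+255; a,b=on[0],on[-1]
    A=a-(r[a]-100)/(r[a]-r[a-1]);B=b+(r[b]-100)/(r[b]-r[b+1]); L.append(((A+B)/2,v)); 
    if v%20==5: w=onplane(c,[(A,v),(B,v)],zt); print(v,A,B,'w',np.linalg.norm(w[0]-w[1]))
W=(onplane(c,L,zt)-T)@R; print(W[::4].round(2)); print('slope deg',np.degrees(np.polyfit(W[:,0],W[:,1],1)[0]))
p=g[:,279:283].mean(1)
for v in range(100,120):
    if p[v]<100<=p[v+1]: vv=v+(100-p[v])/(p[v+1]-p[v]); print('end',vv,(onplane(c,(281,vv),zt)-T)@R)
P=cloud(c)
for v in (130,150): print([P[v,u].round(1) for u in(268,294)])
for v in (200,220): print([P[v,u].round(1) for u in(268,294)])
```

```text
125 262.64150943396226 297.6842105263158 w 15.56331148869102
145 262.72222222222223 297.5857142857143 w 15.718301996338363
165 263.25 297.4142857142857 w 15.640032685985988
185 263.45 297.35 w 15.761518107260033
205 263.58181818181816 296.94545454545454 w 15.758328872280057
[[68.77 -0.17 -9.4 ]
 [61.81 -0.19 -9.4 ]
 [54.67 -0.12 -9.39]
 [47.35 -0.09 -9.39]
 [39.85 -0.1  -9.38]
 [32.16 -0.16 -9.37]
 [24.28 -0.16 -9.37]]
slope deg 0.005630460480786822
end 107.14345991561181 [[76.3575639   0.20797226 -9.40724636]]
[array([566.1, 368.8, 148. ]), array([576.4, 363.7, 148.5])]
[array([562.2, 361.1, 148.5]), array([572.6, 355.9, 148.8])]
[array([551.7, 340.4, 147.3]), array([562.6, 335.1, 147.8])]
[array([547.5, 332.1, 148.7]), array([558.4, 326.6, 148.8])]
```

servo_tool(series=[[-15,8,0,0,0,0],[-32,16,0,0,0,0],[-42,22,0,0,0,0],[-42,22,0,0,0,0],[-42,22,0,0,0,0],[-42,22,0,0,0,0],[-42,22,0,0,0,0],[-33,17.5,0,0,0,0],[-15.6,8.5,0,0,0,0],[-7,4,0,0,0,-4],[0,0,0,0,0,-6],[0,0,0,0,0,-2.6],[0,0,0,0,0,0],[0,0,0,0,0,0],[0,0,0,0,0,0]])

```text
t: 10.18
tcp_pos: [549.8, -45.7, 137.6]
eef_rot: [[0.238, 0.971, -0.0], [0.971, -0.238, 0.0], [0.0, -0.0, -1.0]]
ft_force: [0.6, -0.7, -0.7]
grip_width: 0.182
```

Run:
```python
from h import *
s=monitor.get_state(); print(s['t'],s['tcp_pos'],s['ft_force'],s['eef_rot'].round(4),s['joint_positions'].round(0)); shot('wrist','w4')
```

```text
10.175 [549.84645252 -45.67395051 137.55947286] [ 0.56161793 -0.65618244 -0.7197348 ] [[ 2.382e-01  9.712e-01 -1.000e-04]
 [ 9.712e-01 -2.382e-01  1.000e-04]
 [ 0.000e+00 -1.000e-04 -1.000e+00]] [ 24.  25. -32. 109.  17.  51. -30.]
```

View pics/w4.png

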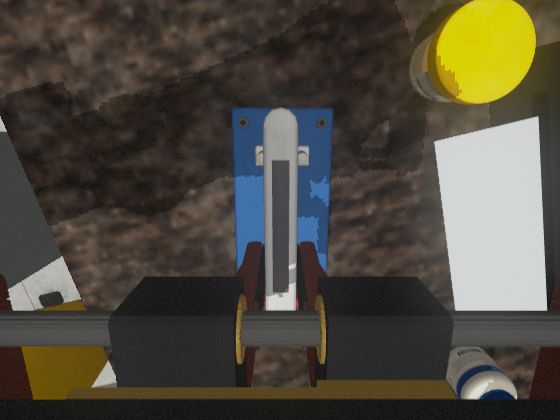

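The plate lies symmetrically under the handle, with its top edge at row 108 and bolt holes near (243,123) and (322,123). I'll measure the lateral offset.

Run:
```python
from h import *
c=load('w4'); hsv=cv2.cvtColor(c['img'],cv2.COLOR_RGB2HSV); s=monitor.get_state(); T=s['tcp_pos'];R=s['eef_rot']
b=(hsv[...,0]>100)&(hsv[...,0]<128)&(hsv[...,1]>110)
for v in range(115,235,10):
    on=np.where(b[v,225:345])[0]+225; w=(onplane(c,[(on[0]-.5,v),(on[-1]+.5,v)],14)-T)@R
    print(v,on[0],on[-1],w[:,0].mean().round(1),(w[1,1]-w[0,1]).round(1),w[:,1].mean().round(2))
on=np.where(b[95:130,270-20])[0]+95; print('top edge',on[0],(onplane(c,(250,on[0]-.5),14)-T)@R)
z=cv2.resize(c['img'][100:180,225:340],None,fx=6,fy=6,interpolation=cv2.INTER_CUBIC); cv2.imwrite('pics/w4z.png',z[:,:,::-1])
```

```text
115 232 332 74.5 82.6 0.81
125 232 332 66.6 83.2 0.81
135 232 331 58.6 83.0 0.4
145 233 331 50.4 82.8 0.82
155 233 330 42.1 82.6 0.4
165 233 330 33.7 83.2 0.4
175 234 330 25.2 83.0 0.82
185 234 329 16.5 82.8 0.39
195 234 329 7.7 83.4 0.39
205 235 328 -1.3 82.4 0.39
215 235 328 -10.4 83.0 0.39
225 235 327 -19.6 82.8 -0.06
top edge 108 [[ 80.42434502 -25.20566581 123.61481518]]
```

View pics/w4z.png

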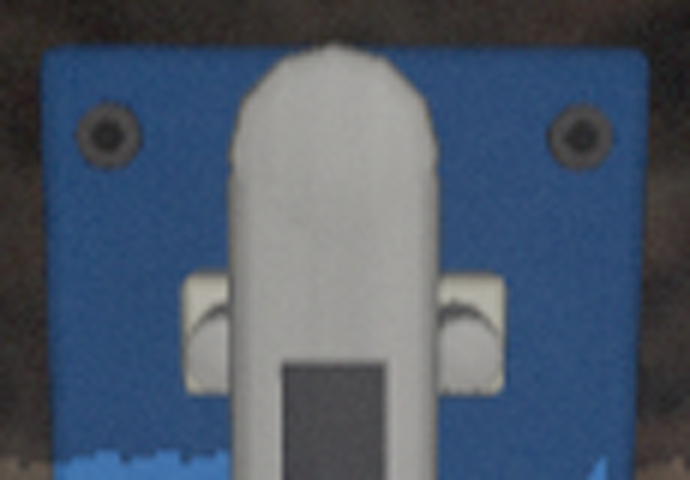

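servo_tool(series=[[-0.5,0.5,5,0,0,0.3],[0,0,15,0,0,0],[0,0,15,0,0,0],[0,0,10,0,0,0],[0,0,5,0,0,0],[0,0,0,0,0,0]])

```text
t: 10.98
tcp_pos: [550.1, -46.4, 87.3]
eef_rot: [[0.243, 0.97, -0.001], [0.97, -0.243, 0.0], [-0.0, -0.001, -1.0]]
ft_force: [0.3, 0.5, -1.0]
grip_width: 0.18
```

Run:
```python
from h import *
s=monitor.get_state(); print(s['t'],s['tcp_pos'],s['ft_force'],s['ft_torque'],s['eef_rot'].round(4)); c=shot('scene','s5')
i=cv2.resize(c['img'][185:275,220:340],None,fx=6.5,fy=6.5,interpolation=cv2.INTER_CUBIC); cv2.imwrite('pics/s5z.png',i[:,:,::-1])
```

```text
10.975 [550.10508603 -46.4175691   87.26301386] [ 0.33910483  0.47518847 -0.97678441] [-0.04452384 -0.0836762  -0.00136444] [[ 2.43e-01  9.70e-01 -7.00e-04]
 [ 9.70e-01 -2.43e-01  1.00e-04]
 [-0.00e+00 -7.00e-04 -1.00e+00]]
```

View pics/s5z.png

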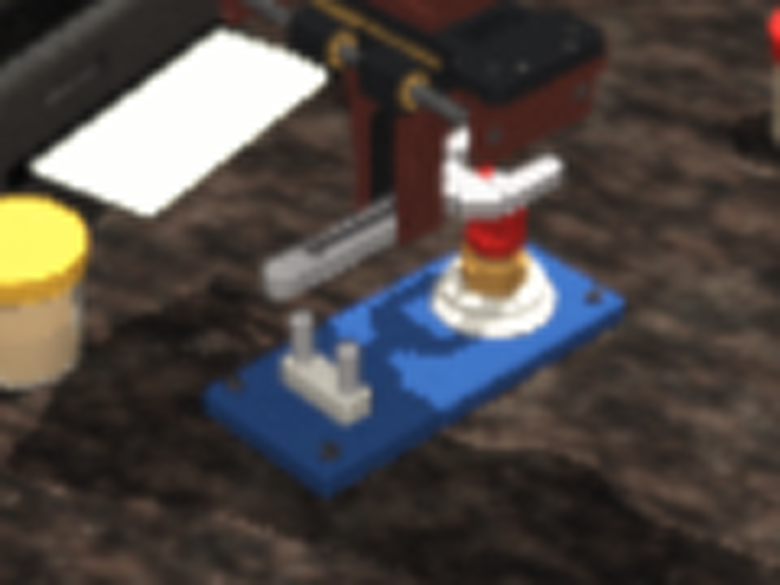

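The jaw sits round the red grip top. I'll go on down.

servo_tool(series=[[0.2,0.3,6,0,0,0],[0,0,8,0,0,0],[0,0,8,0,0,0],[0,0,8,0,0,0],[0,0,4,0,0,0],[0,0,0,0,0,0]])

```text
t: 11.78
tcp_pos: [550.4, -46.3, 53.3]
eef_rot: [[0.243, 0.97, -0.001], [0.97, -0.243, 0.0], [-0.0, -0.001, -1.0]]
ft_force: [-0.0, -0.8, -2.0]
grip_width: 0.18
```

servo_tool(series=[[0,0,2,0,0,0],[0,0,2,0,0,0],[0,0,2,0,0,0],[0,0,2,0,0,0],[0,0,0,0,0,0]])

```text
t: 12.4
tcp_pos: [550.5, -46.4, 45.5]
eef_rot: [[0.243, 0.97, -0.0], [0.97, -0.243, -0.0], [-0.0, -0.0, -1.0]]
ft_force: [-0.1, -0.3, -1.6]
grip_width: 0.179
```

Run:
```python
from h import *
s=monitor.get_state(); print(s['t'],s['tcp_pos'],s['ft_force'],s['ft_torque'])
c=shot('wrist','w5')
```

```text
12.4 [550.50329413 -46.39031361  45.46789133] [-0.07786793 -0.28572716 -1.64076158] [-0.00025132  0.00457122  0.02382417]
```

View pics/w5.png

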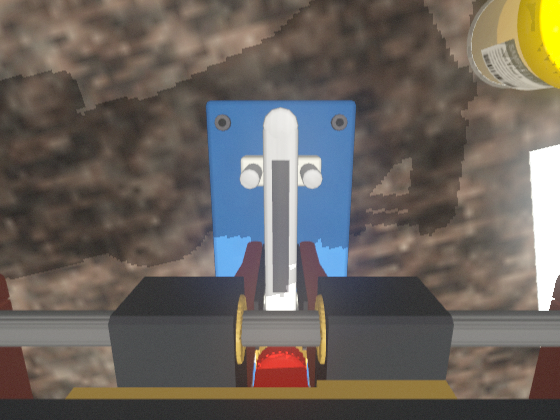

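The handle (centre column 281) is midway between the pins (250 and 312). Lowering on.

servo_tool(series=[[0,0,1.5,0,0,0],[0,0,1.5,0,0,0],[0,0,1.5,0,0,0],[0,0,0,0,0,0]])

```text
t: 12.95
tcp_pos: [550.5, -46.4, 41.0]
eef_rot: [[0.243, 0.97, -0.0], [0.97, -0.243, 0.0], [-0.0, -0.0, -1.0]]
ft_force: [0.7, 0.2, -0.8]
grip_width: 0.177
```

servo_tool(series=[[0,0,1.5,0,0,0],[0,0,1.5,0,0,0],[0,0,1.5,0,0,0],[0,0,0,0,0,0]])

```text
t: 13.45
tcp_pos: [550.5, -46.4, 36.5]
eef_rot: [[0.243, 0.97, -0.0], [0.97, -0.243, -0.0], [-0.0, -0.0, -1.0]]
ft_force: [0.3, -0.4, -1.6]
grip_width: 0.182
```

servo_tool(series=[[0,0,1.5,0,0,0],[0,0,1.5,0,0,0],[0,0,1,0,0,0],[0,0,0,0,0,0]])

```text
t: 13.95
tcp_pos: [550.6, -46.3, 32.6]
eef_rot: [[0.243, 0.97, -0.0], [0.97, -0.243, 0.0], [-0.0, -0.0, -1.0]]
ft_force: [-0.6, 0.2, -0.9]
grip_width: 0.183
```

servo_tool(series=[[0,0,1,0,0,0],[0,0,1,0,0,0],[0,0,0.7,0,0,0],[0,0,0,0,0,0]])

```text
t: 14.45
tcp_pos: [550.6, -46.4, 29.9]
eef_rot: [[0.243, 0.97, -0.0], [0.97, -0.243, -0.0], [-0.0, -0.0, -1.0]]
ft_force: [-0.2, 0.5, -0.5]
grip_width: 0.181
```

servo_tool(series=[[0,0,0.7,0,0,0],[0,0,0,0,0,0],[0,0,0,0,0,0]])

```text
t: 14.82
tcp_pos: [550.6, -46.4, 29.3]
eef_rot: [[0.243, 0.97, -0.0], [0.97, -0.243, -0.0], [-0.0, 0.0, -1.0]]
ft_force: [0.6, -0.3, -1.2]
grip_width: 0.178
```

servo_tool(series=[[0,0,0.5,0,0,0],[0,0,0,0,0,0],[0,0,0,0,0,0]])

```text
t: 15.2
tcp_pos: [550.6, -46.4, 28.8]
eef_rot: [[0.243, 0.97, -0.0], [0.97, -0.243, -0.0], [-0.0, -0.0, -1.0]]
ft_force: [0.0, -0.3, -1.2]
grip_width: 0.178
```

servo_tool(series=[[0,0,0,0,0,0],[0,0,0,0,0,0],[0,0,0,0,0,0],[0,0,0,0,0,0]], fingers=-1)

```text
t: 15.7
tcp_pos: [550.7, -46.4, 28.8]
eef_rot: [[0.243, 0.97, 0.0], [0.97, -0.243, -0.0], [-0.0, 0.0, -1.0]]
ft_force: [-0.2, 0.5, -0.8]
grip_width: 0.596
```

servo_tool(series=[[0,0,0,0,0,0],[0,0,-15,0,0,0],[0,0,-30,0,0,0],[0,0,-40,0,0,0],[0,0,-40,0,0,0],[0,0,-30,0,0,0],[0,0,-10,0,0,0],[0,0,0,0,0,0]])

```text
t: 16.7
tcp_pos: [550.7, -46.4, 194.1]
eef_rot: [[0.243, 0.97, 0.001], [0.97, -0.243, -0.0], [-0.0, 0.001, -1.0]]
ft_force: [0.0, -0.3, -1.2]
grip_width: 1.0
```

Run:
```python
from h import *
s=monitor.get_state(); print(s['t'],s['tcp_pos'],s['ft_force'],s['ft_torque'],s['joint_positions'].round(0))
c=shot('wrist','w6')
```

```text
16.7 [550.70850526 -46.44095815 194.1471849 ] [ 0.04354449 -0.29295708 -1.22472239] [-0.070363   -0.09723516 -0.03765861] [ 26.  21. -34. 106.  14.  57. -28.]
```

View pics/w6.png

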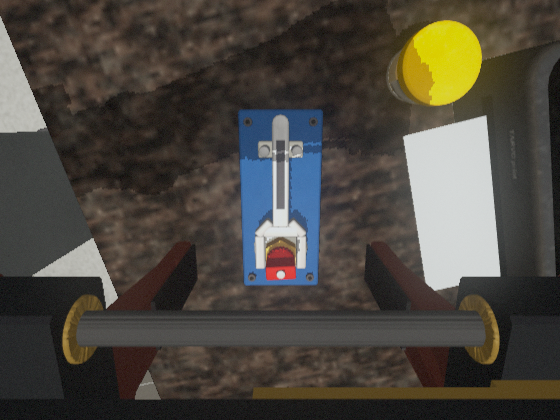

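The spanner is round the nut with its handle between the pins. I'll measure the seating and the jam grip.

Run:
```python
from h import *
c=load('w6'); P=cloud(c)
for u,v in [(276,185),(276,205),(260,250),(300,250),(281,125),(281,275),(273,275)]: print((u,v),P[v,u].round(1))
z=cv2.resize(c['img'][215:290,240:325],None,fx=8,fy=8,interpolation=cv2.INTER_CUBIC); cv2.imwrite('pics/w6z.png',z[:,:,::-1])
z=cv2.resize(c['img'][105:165,240:325],None,fx=8,fy=8,interpolation=cv2.INTER_CUBIC); cv2.imwrite('pics/w6p.png',z[:,:,::-1])
```

```text
(276, 185) [548.8 -35.3  38.5]
(276, 205) [543.9 -54.5  37.9]
(260, 250) [516.7 -95.7  39. ]
(300, 250) [ 555.8 -105.9   38.2]
(281, 125) [567.   17.6  37.7]
(281, 275) [ 535.6 -107.1   82.5]
(273, 275) [ 528.5 -106.    81.1]
```

View pics/w6z.png

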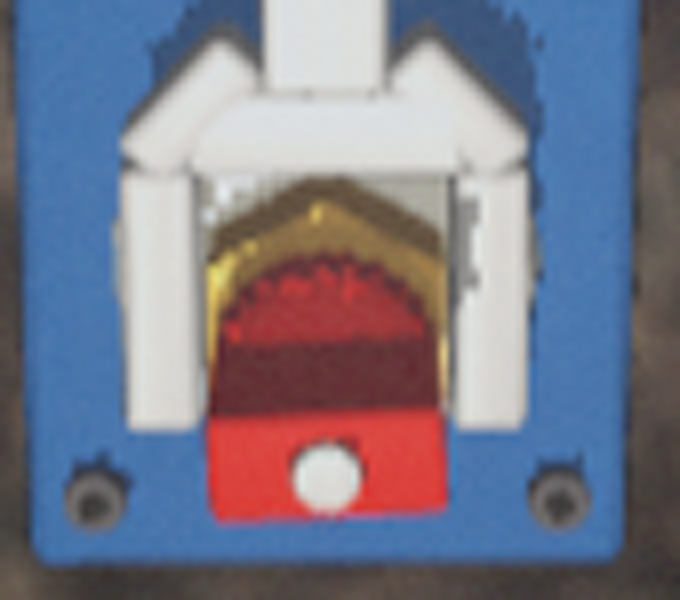

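View pics/w6p.png

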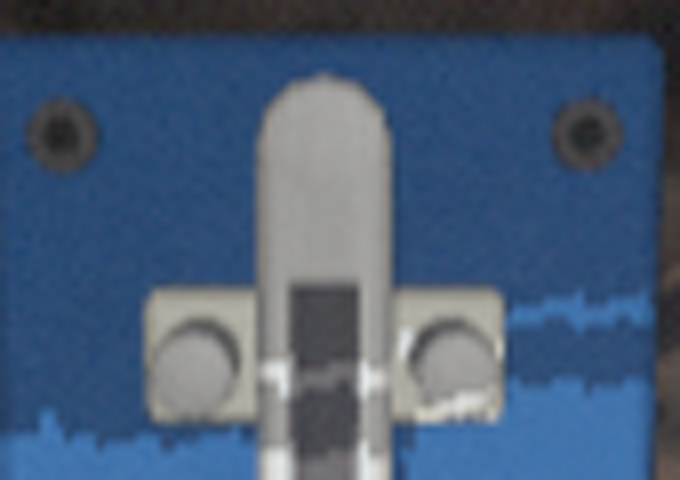

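Run:
```python
from h import *
c=load('w6'); s=monitor.get_state(); T=s['tcp_pos'];R=s['eef_rot']
f=lambda x,y,y0:(240+(x+.5)/8-.5,y0+(y+.5)/8-.5)
st=onplane(c,f(327,480,215),83)[0]
he=onplane(c,f(324,76,105),38)[0]; th=onplane(c,f(325,175,215),38)[0]; pe=onplane(c,f(327,430,215),38)[0]
for n,p in(('stud',st),('he',he),('throat',th),('prong',pe)): print(n,p.round(1),((p-T)@R).round(2))
pi=onplane(c,[f(195,362,105),f(453,362,105)],49); print('pins',pi,((pi-T)@R).round(2))
g=onplane(c,[f(217,522,215),f(447,512,215),f(208,418,215),f(445,408,215)],80); print(g.round(1),[np.degrees(np.arctan2(*(g[i+1]-g[i])[[1,0]])).round(1) for i in(0,2)],g.mean(0))
```

```text
stud [ 535.2 -106.3   83. ] [-61.61   0.18 110.21]
he [568.6  27.2  38. ] [7.6040e+01 5.0000e-02 1.5516e+02]
throat [539.9 -87.   38. ] [-4.169e+01  3.000e-02  1.552e+02]
prong [ 531.7 -120.6   38. ] [-76.32   0.25 155.21]
pins [[ 5.46817691e+02  5.05702252e-01  4.90000000e+01]
 [ 5.75042392e+02 -6.60226497e+00  4.90000000e+01]] [[ 44.85 -14.55 144.18]
 [ 44.82  14.56 144.16]]
[[ 521.6 -109.7   80. ]
 [ 547.  -114.9   80. ]
 [ 523.9  -97.2   80. ]
 [ 549.8 -102.5   80. ]] [np.float64(-11.4), np.float64(-11.5)] [ 535.56601843 -106.05861642   80.        ]
```

Measured: the jaw centre is about 0.2 mm from the stud axis, the top of the spanner is at 38 mm, and the handle is centred between the pins. Next is the jam grip, whose bar is at yaw −11.5°.

servo_tool(series=[[-20,0,0,0,0,0],[-30,0.2,0,0,0,0],[-11.6,0,0,0,0,0],[0,0,5,0,0,-8.5],[0,0,9,0,0,-10.5],[0,0,10,0,0,-10.5],[0,0,10,0,0,-10.5],[0,0,10,0,0,-10.5],[0,0,10,0,0,-10.5],[0,0,10,0,0,-10.5],[0,0,10,0,0,-10.5],[0,0,10,0,0,-10.5],[0,0,10,0,0,0],[0,0,5,0,0,0],[0,0,0,0,0,0]])

```text
t: 18.62
tcp_pos: [535.6, -105.9, 94.4]
eef_rot: [[-0.979, 0.202, -0.001], [0.202, 0.979, 0.0], [0.001, -0.0, -1.0]]
ft_force: [0.2, 0.7, 0.4]
grip_width: 1.002
```

Run:
```python
from h import *
s=monitor.get_state(); R=s['eef_rot'];print(s['t'],s['tcp_pos'],R.round(4),s['ft_torque'],s['joint_positions'].round(0)); print('d',R.T@(np.array([535.3,-106.2,60])-s['tcp_pos']),'heading y',np.degrees(np.arctan2(R[1,1],R[0,1])))
c=shot('wrist','w7')
```

```text
18.625 [ 535.63047973 -105.90529058   94.40648682] [[-9.794e-01  2.021e-01 -7.000e-04]
 [ 2.021e-01  9.794e-01  1.000e-04]
 [ 7.000e-04 -1.000e-04 -1.000e+00]] [ 0.06920111 -0.14835953  0.00214913] [ 42.  33. -49. 111.  32.  51.  55.]
d [ 0.24045559 -0.3536619  34.40667828] heading y 78.33922567357335
```

View pics/w7.png

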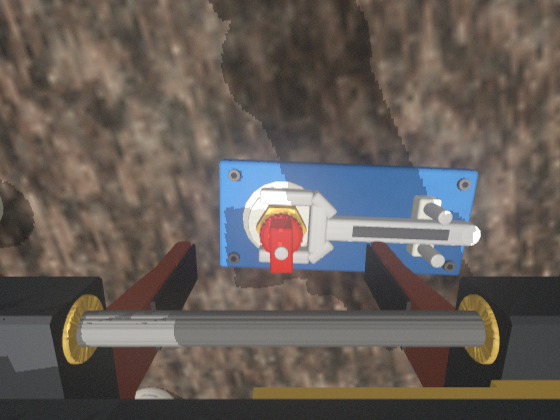

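The bar is centred between the fingers at (281,250). Descend and grip.

servo_tool(series=[[0.2,-0.3,10,0,0,0],[0,0,12,0,0,0],[0,0,8,0,0,0],[0,0,4,0,0,0],[0,0,0,0,0,0],[0,0,0,0,0,0]])

```text
t: 19.42
tcp_pos: [535.9, -106.4, 61.0]
eef_rot: [[-0.98, 0.201, 0.001], [0.201, 0.98, -0.0], [-0.001, 0.0, -1.0]]
ft_force: [-0.0, 0.4, 1.0]
grip_width: 0.996
```

Run:
```python
from h import *
s=monitor.get_state(); R=s['eef_rot'];print(s['t'],s['tcp_pos'],s['ft_force'],s['ft_torque'],s['effort'],'heading y',np.degrees(np.arctan2(R[1,1],R[0,1])))
a=[]
for i in range(6): optics.camera('wrist'); s=monitor.get_state(); a.append(np.r_[s['ft_force'],s['ft_torque'],s['effort'][6]])
print(np.round(a,3),np.mean(a,0).round(3),s['t'])
```

```text
19.425 [ 535.85304057 -106.40097135   60.99744522] [-0.0129038   0.3815137   0.95997992] [ 0.04376363 -0.11666139 -0.01187176] [-3.14774201e-02 -4.98070872e+01 -1.06891340e+01 -1.83501184e+01
 -1.23308814e-02  7.08409119e-02 -1.85816360e-03] heading y 78.42744764612002
[[-0.608  0.359  0.12   0.04  -0.176  0.034 -0.   ]
 [-0.043  0.003 -0.166  0.025 -0.146 -0.058  0.   ]
 [-0.387 -0.208 -0.521  0.046 -0.15  -0.033  0.   ]
 [-0.063 -0.292  0.58   0.038 -0.147 -0.011  0.   ]
 [ 0.979  0.481  0.299  0.047 -0.133 -0.011  0.   ]
 [-0.026 -0.429 -0.108 -0.013 -0.109  0.003  0.   ]] [-0.025 -0.014  0.034  0.031 -0.143 -0.013  0.   ] 19.725
```

servo_tool(series=[[0.4,0,1,0,0,0],[0,0,0,0,0,0],[0,0,0,0,0,0],[0,0,0,0,0,0],[0,0,0,0,0,0],[0,0,0,0,0,0],[0,0,0,0,0,0],[0,0,0,0,0,0],[0,0,0,0,0,0],[0,0,0,0,0,0],[0,0,0,0,0,0],[0,0,0,0,0,0]], fingers=1, squeeze=35)

```text
t: 21.22
tcp_pos: [535.3, -105.9, 59.8]
eef_rot: [[-0.98, 0.2, 0.0], [0.2, 0.98, 0.001], [-0.0, 0.001, -1.0]]
ft_force: [0.1, 3.0, -0.9]
grip_width: 0.145
```

```bash
cat > tq.py <<'E'
from h import *
import sys
def tq(n=8):
    a=[]
    for i in range(n): optics.camera('wrist'); s=monitor.get_state(); a.append(np.r_[s['ft_force'],s['ft_torque'],s['effort'][6]])
    a=np.array(a); R=s['eef_rot']; print('t',s['t'],'mean',a.mean(0).round(3),'sd Mz',a[:,5].std().round(3),'head',np.degrees(np.arctan2(R[1,1],R[0,1])).round(2),'tcp',s['tcp_pos'].round(1),'w',round(s['grip_width']*88,1),'q',s['joint_positions'].round(0))
tq(int(sys.argv[1]) if len(sys.argv)>1 else 8)
E
python3 tq.py
```

```text
t 21.625 mean [ 0.855  3.388 -0.081  0.927 -0.285  0.048 -0.037] sd Mz 0.032 head 78.44 tcp [ 535.3 -106.    59.8] w 12.6 q [ 40.  35. -46. 112.  35.  47.  53.]
```

servo_tool(series=[[0,-0.3,0,0,0,2],[0,0,0,0,0,3],[0,0,0,0,0,3],[0,0,0,0,0,2],[0,0,0,0,0,0]])

```text
t: 22.25
tcp_pos: [535.3, -106.0, 59.8]
eef_rot: [[-0.93, 0.368, 0.0], [0.368, 0.93, 0.0], [-0.0, 0.001, -1.0]]
ft_force: [1.6, 5.3, -0.7]
grip_width: 0.145
```

```bash
python3 tq.py
```

```text
t 22.65 mean [ 1.403  5.044 -0.615  1.326 -0.375  0.267 -0.296] sd Mz 0.026 head 68.45 tcp [ 535.3 -106.    59.8] w 12.9 q [ 39.  35. -44. 112.  33.  47.  45.]
```

servo_tool(series=[[-0.1,0.4,0,0,0,2],[0,0.4,0,0,0,3],[0,0,0,0,0,3],[0,0,0,0,0,2],[0,0,0,0,0,0]])

```text
t: 23.28
tcp_pos: [535.4, -105.8, 59.8]
eef_rot: [[-0.852, 0.523, -0.0], [0.523, 0.852, -0.0], [0.0, -0.0, -1.0]]
ft_force: [0.7, 4.3, 0.1]
grip_width: 0.142
```

```bash
python3 tq.py 6
```

```text
t 23.575 mean [-0.101  4.777  0.752  1.202 -0.048  0.266 -0.299] sd Mz 0.05 head 58.44 tcp [ 535.5 -105.9   59.8] w 12.4 q [ 37.  34. -42. 112.  31.  46.  36.]
```

servo_tool(series=[[0,0.5,0,0,0,2],[0,0.5,0,0,0,3],[0,0,0,0,0,3],[0,0,0,0,0,2],[0,0,0,0,0,0]])

```text
t: 24.2
tcp_pos: [535.7, -105.5, 59.8]
eef_rot: [[-0.748, 0.664, -0.001], [0.664, 0.748, -0.001], [0.0, -0.001, -1.0]]
ft_force: [-2.5, 2.9, 3.3]
grip_width: 0.148
```

```bash
python3 tq.py 6
```

```text
t 24.5 mean [-3.021  2.334  4.472  0.488  0.703  0.327 -0.326] sd Mz 0.026 head 48.42 tcp [ 535.7 -105.5   59.7] w 13.3 q [ 35.  33. -39. 112.  29.  45.  27.]
```

servo_tool(series=[[0.4,0,-0.2,0,0,1],[0,0,0,0,0,2],[0,0,0,0,0,1],[0,0,0,0,0,0]])

```text
t: 25.0
tcp_pos: [535.6, -105.2, 59.8]
eef_rot: [[-0.7, 0.714, -0.0], [0.714, 0.7, -0.001], [-0.0, -0.001, -1.0]]
ft_force: [-1.3, -0.6, 1.2]
grip_width: 0.143
```

```bash
python3 tq.py 6
```

```text
t 25.3 mean [-1.519 -0.849 -0.037 -0.252  0.453  0.339 -0.344] sd Mz 0.015 head 44.42 tcp [ 535.6 -105.2   59.8] w 12.6 q [ 35.  33. -39. 112.  29.  45.  24.]
```

servo_tool(series=[[0,0,0,0,0,2],[0,0,0,0,0,2],[0,0,0,0,0,1],[0,0,0,0,0,0]])

```text
t: 25.8
tcp_pos: [535.6, -105.1, 59.8]
eef_rot: [[-0.635, 0.773, -0.0], [0.773, 0.635, -0.0], [-0.0, -0.0, -1.0]]
ft_force: [-1.5, -1.6, -2.1]
grip_width: 0.148
```

```bash
python3 tq.py 6
```

```text
t 26.1 mean [-1.633 -2.213 -2.268 -0.661  0.404  0.357 -0.342] sd Mz 0.038 head 39.42 tcp [ 535.6 -105.    59.9] w 12.5 q [ 34.  33. -37. 112.  28.  44.  20.]
```

servo_tool(series=[[0,-0.2,0.1,0,0,1],[0,0,0,0,0,2],[0,0,0,0,0,1],[0,0,0,0,0,0]])

```text
t: 26.6
tcp_pos: [535.7, -105.0, 59.9]
eef_rot: [[-0.58, 0.815, 0.0], [0.815, 0.58, -0.0], [-0.0, -0.0, -1.0]]
ft_force: [-0.3, -1.7, -3.5]
grip_width: 0.143
```

```bash
python3 tq.py 6
```

```text
t 26.9 mean [-0.986 -2.748 -2.373 -0.698  0.353  0.374 -0.374] sd Mz 0.034 head 35.43 tcp [ 535.7 -105.    59.9] w 12.6 q [ 33.  32. -36. 112.  27.  44.  16.]
```

servo_tool(series=[[0,-0.2,0,0,0,1],[0,0,0,0,0,2],[0,0,0,0,0,1],[0,0,0,0,0,0]])

```text
t: 27.4
tcp_pos: [535.6, -104.9, 59.9]
eef_rot: [[-0.521, 0.853, 0.0], [0.853, 0.521, 0.0], [-0.0, 0.0, -1.0]]
ft_force: [0.4, -3.2, -3.9]
grip_width: 0.148
```

```bash
python3 tq.py 8
```

```text
t 27.8 mean [ 0.114 -1.995 -4.166 -0.512 -0.005  0.401 -0.404] sd Mz 0.024 head 31.44 tcp [ 535.6 -105.    59.9] w 12.9 q [ 32.  32. -35. 112.  26.  44.  13.]
```

Run:
```python
from h import *
c=shot('wrist','w8'); c2=shot('scene','s8'); i=cv2.resize(c2['img'][185:275,220:340],None,fx=4.6,fy=4.6,interpolation=cv2.INTER_CUBIC); cv2.imwrite('pics/s8z.png',i[:,:,::-1])
```

```text
(no output)
```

View pics/w8.png

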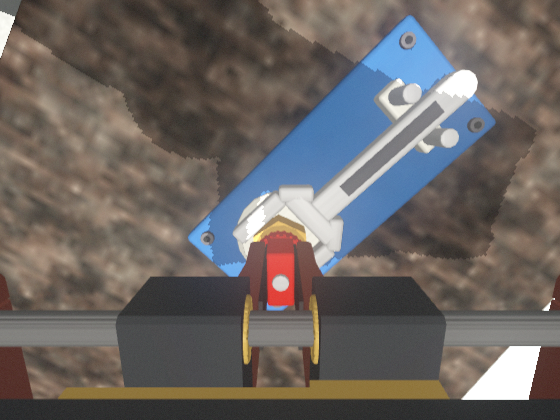

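View pics/s8z.png

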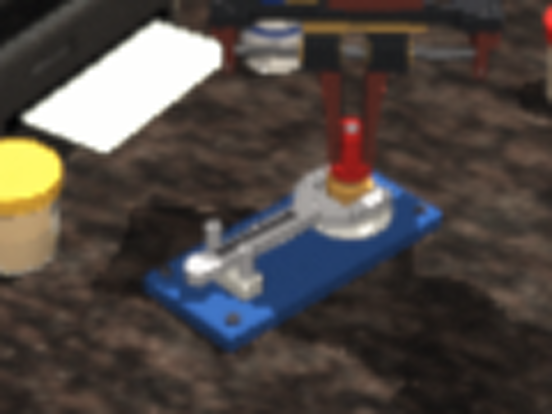

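The spanner has swung into its play against the (443,138) pin and the grip is still aligned. Continuing in small steps.

servo_tool(series=[[0,0,0.2,0,0,1],[0,0,0,0,0,2],[0,0,0,0,0,0]])

```text
t: 28.28
tcp_pos: [535.7, -105.0, 59.9]
eef_rot: [[-0.476, 0.88, 0.0], [0.88, 0.476, -0.0], [-0.0, 0.0, -1.0]]
ft_force: [-0.5, -1.3, -0.8]
grip_width: 0.142
```

```bash
python3 tq.py 8
```

```text
t 28.675 mean [-0.057 -0.962 -0.715 -0.342  0.05   0.44  -0.438] sd Mz 0.027 head 28.43 tcp [ 535.7 -105.    59.8] w 12.9 q [ 32.  32. -35. 112.  26.  44.  10.]
```

servo_tool(series=[[0,0,0,0,0,1],[0,0,0,0,0,2],[0,0,0,0,0,0]])

```text
t: 29.05
tcp_pos: [535.7, -105.0, 59.8]
eef_rot: [[-0.429, 0.903, 0.0], [0.903, 0.429, -0.0], [-0.0, 0.0, -1.0]]
ft_force: [0.5, -0.9, 0.9]
grip_width: 0.145
```

```bash
python3 tq.py 8
```

```text
t 29.45 mean [ 0.184 -0.493  0.98  -0.203 -0.028  0.457 -0.472] sd Mz 0.029 head 25.44 tcp [ 535.7 -105.    59.8] w 12.6 q [ 31.  32. -34. 113.  25.  43.   8.]
```

Torque is 0.472 N m at 0.0115 N m per degree. About 3.3° more brings it to 0.51.

servo_tool(series=[[0,0,0,0,0,1],[0,0,0,0,0,1],[0,0,0,0,0,1],[0,0,0,0,0,0]])

```text
t: 29.95
tcp_pos: [535.7, -105.0, 59.8]
eef_rot: [[-0.381, 0.924, 0.0], [0.924, 0.381, 0.0], [-0.0, 0.0, -1.0]]
ft_force: [-0.5, -0.2, 1.2]
grip_width: 0.146
```

```bash
python3 tq.py 12
```

```text
t 30.55 mean [ 1.13  -0.198  2.08  -0.061 -0.247  0.505 -0.503] sd Mz 0.023 head 22.43 tcp [ 535.6 -105.    59.7] w 12.8 q [ 31.  31. -33. 113.  25.  43.   5.]
```

Torque is 0.50–0.52 N m on both readings. I'll unwind the torsion spring gently (0.5/4 rad ≈ 7°), then let go.

servo_tool(series=[[0,0,0,0,0,-1],[0,0,0,0,0,-2],[0,0,0,0,0,-2],[0,0,0,0,0,-1],[0,0,0,0,0,0]])

```text
t: 31.18
tcp_pos: [535.6, -105.2, 59.7]
eef_rot: [[-0.476, 0.88, 0.0], [0.88, 0.476, 0.0], [-0.0, 0.0, -1.0]]
ft_force: [0.9, 0.4, 3.2]
grip_width: 0.146
```

```bash
python3 tq.py 4
```

```text
t 31.375 mean [ 1.333 -0.126  4.057 -0.126 -0.356  0.119 -0.126] sd Mz 0.021 head 28.41 tcp [ 535.6 -105.1   59.7] w 12.7 q [ 32.  32. -35. 112.  26.  44.  10.]
```

servo_tool(series=[[0,0,0,0,0,0],[0,0,0,0,0,0],[0,0,0,0,0,0],[0,0,0,0,0,0],[0,0,0,0,0,0],[0,0,-10,0,0,0],[0,0,-30,0,0,0],[0,0,-40,0,0,0],[0,0,-40,0,0,0],[0,0,-15,0,0,0],[0,0,0,0,0,0]], fingers=-1)

```text
t: 32.75
tcp_pos: [535.9, -105.2, 195.4]
eef_rot: [[-0.476, 0.88, 0.002], [0.88, 0.476, -0.001], [-0.002, 0.001, -1.0]]
ft_force: [0.1, -0.2, -0.0]
grip_width: 1.0
```

Run:
```python
from h import *
s=monitor.get_state(); print(s['t'],s['tcp_pos'],s['ft_force'],s['grip_width'])
c=shot('wrist','w9')
```

```text
32.75 [ 535.87327918 -105.21552299  195.43837378] [ 0.07555131 -0.22932185 -0.03650005] 0.9999486285421874
```

View pics/w9.png

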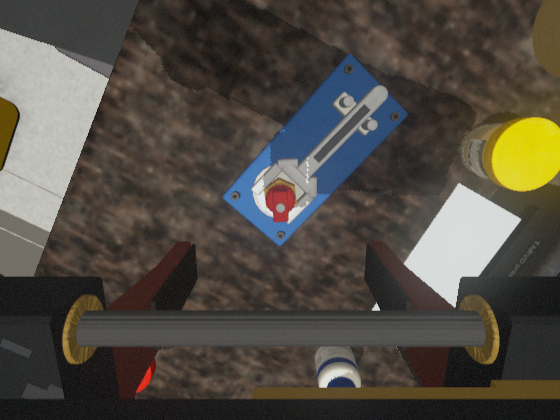

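The spanner is seated, its handle against the right-hand pin near (368,125), and the bottle and cup are standing. Last numeric check of the spanner.

Run:
```python
from h import *
c=load('w9'); im=c['img']; P=cloud(c)
z=cv2.resize(im[150:250,220:330],None,fx=7,fy=6,interpolation=cv2.INTER_CUBIC);z=cv2.resize(im[150:250,220:330],None,fx=6,fy=6,interpolation=cv2.INTER_CUBIC); cv2.imwrite('pics/w9z.png',z[:,:,::-1])
for u,v in [(312,165),(374,98),(310,190),(268,178),(281,205),(322,155)]: print((u,v),P[v,u].round(1))
g=im.min(2); m=((abs(P[...,2]-38)<3.5)&(g>70)); m[:,:250]=0;m[:,400:]=0;m[:80]=0;m[200:]=0
# handle section only: >30mm from stud
q=P[m][:,:2]; st=np.array([535.3,-106.2]); d0=np.linalg.norm(q-st,axis=1); q=q[(d0>38)&(d0<140)].astype(np.float32)
vx,vy,x0,y0=cv2.fitLine(q,cv2.DIST_HUBER,0,.01,.01).ravel(); d=np.array([vx,vy])*np.sign(vy)
n=np.array([d[1],-d[0]]); print(len(q),'yaw',np.degrees(np.arctan2(-d[0],d[1])),'perp of stud to axis',(st-[x0,y0])@n,'end',np.percentile((q-st)@d,99.7))
hz=P[m][:,2]; print('z',np.median(hz))
```

```text
(312, 165) [547.5 -65.2  38.5]
(374, 98) [566.8  13.7  38.3]
(310, 190) [558.  -87.3  37.4]
(268, 178) [516.6 -96.   38.8]
(281, 205) [ 534.8 -103.7   83.2]
(322, 155) [551.2 -52.6  38. ]
1935 yaw -15.292455 perp of stud to axis 0.9694779373797608 end 136.32123772299414
z 38.13407463234902
```

View pics/w9z.png

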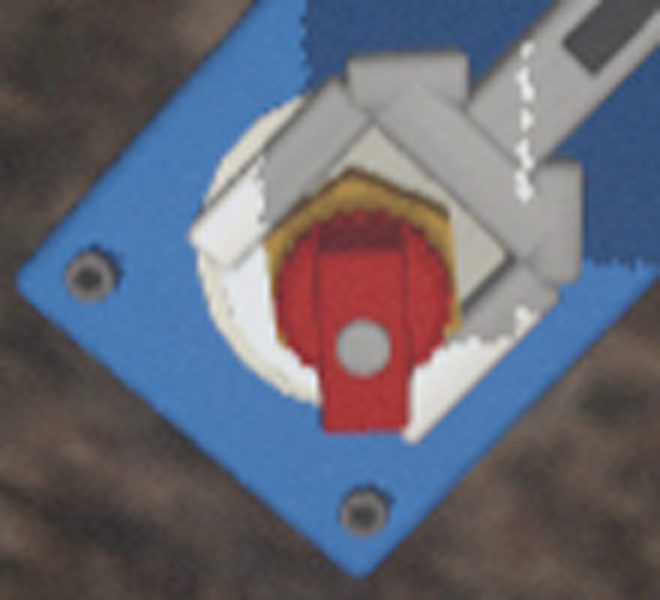

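```bash
python3 -c "
from plant import env; print(env.hand_in())"
```

```text
the job is handed in; nothing more can be done
None
```

I fitted the spanner over the lower nut and let go of it, tightened the red jam nut, and handed the job in at about 33 s. No verdict is reported.

- **Spanner:** it was lowered flat with no contact force above noise. After release, the jaw centre was about 0.2 mm from the stud axis and the handle was centred between the pins.
- **Tightening:** I turned the jam nut clockwise until the final held torque read 0.503 N m at joint 7 and 0.505 N m at the wrist, or about 0.52 once the wrist's no-load offset is removed. I then turned back 6° to unwind the torsion spring before opening the fingers. The torque fell at close to the spring's rate, so the nut itself did not turn back.
- **Last check:** the spanner's top was at 38.1 mm, as it should be when seated. Its axis was about 1 mm from the stud axis, and the handle was turned about 1.5° against one pin, within its play. The gripper was clear, and the yellow cup and the bottle were standing undisturbed. The red cup was hardly in that view, but the arm did not work near it.

**Not confirmed:**
- **Lower nut angle:** I did not measure it directly. It turned through the spanner's play, roughly 0.15 to 0.2 rad judging by the flat stretch at 0.35 N m.
- **Handle-end distance:** the last check gave 136.3 mm from the stud instead of 138 mm. That is consistent with depth noise or up to 2 mm of shift, within the 5 mm allowed.

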